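Sweep nuts into the feed track one at a time

ROBOT

A 7-joint arm with a two-finger parallel gripper is mounted at the origin on a cart in front of the work surface, level with it; the furniture and walls round the work are solid. World frame = base frame: x ahead of the robot, y to its left, z up, the work surface at z = 0. Lengths are in mm, angles in degrees, forces in N, time in s.
With the tool pointing down it reaches from about 350 to 900 mm from the base axis. Payload 7.2 kg.
Tool frame: the origin (TCP) lies midway between the tips of the shut fingers; the grasp point (between the pads) lies 19 mm behind it (arm.hold_point_z is the distance from the TCP to the grasp point, in mm); z points along the fingers, y is the line along which they close (so a half turn about z gives the same grasp; the last joint's range is limited). The gripper opens to 88 mm and grips with 3 to 60 N. Pads are 20 mm wide; open, the fingers measure 115 mm over their backs; the gripper's body (75 mm by 178 mm) begins 61 mm behind the grasp point.
Start: joints at [-72.032, 23.554, -0.728, 91.456, 0.321, 64.991, -4.71], TCP at [232.879, 579.997, 222.653] pointing down, gripper open.
Joint ranges: [-169.25, 169.25], [-16.82, 113.86], [-84.01, 82.57], [7.8, 145.47], [-59.2, 239.2], [7.22, 106.19], [-163.78, 163.78]. Speed limits (degrees/s): [136.94, 136.94, 172.46, 172.46, 180, 180, 180].

INTERFACE

Orientations are given as [roll, pitch, yaw] about the fixed x, y, z axes, in that order (R = Rz(yaw) Ry(pitch) Rx(roll)).
In Python, from rig import arm, order, readout, grab_frame, get_calibration gives the robot as it stands (arm), with the cameras as plain functions, the job (order) and the readings (readout).
- The arm moves only by the tool nudge_tcp, called in YAML: its name, and indented under it one key for each argument. Schema: {"type":"object","properties":{"offsets":{"type":"array","items":{"type":"array","items":{"type":"number"},"minItems":5,"maxItems":5},"minItems":1,"maxItems":12},"squeeze":{"type":"number"},"only":{"type":"string"},"quiet":{"type":"boolean"},"lines":{"type":"string"}},"required":["offsets"],"additionalProperties":false}. offsets is a list of rows, 1 to 12 of them, each of 5 numbers: dx, dy, dz in shares of the most that a row can go, 1 being 50 mm, then a turn about the tool's z in parts of the range, where 1.0 means 45 degrees, then the finger opening in mm; each row shifts and turns the commanded pose from where the row before left it, along the tool's axes as they then stand; what a row does not reach is not made up. A row lasts 1/10 s, in which the tool goes at most 50 mm and 8.59 degrees, less where a joint would pass 70% of its speed; a pose out of reach is approached as far as the arm can. The fingers move at their own pace and stop on an object; squeeze is the grip in N (left out, the last holds). Time passes only in rows, so rows that do not move let the fingers close. The tool returns the time, the measured TCP pose, the force, the opening and the grip force at its end. only (a regular expression) keeps the lines of the reply that match it, lines (a string "A,B") keeps lines A to B, and quiet returns only ok. Input that does not fit is refused with a message, and nothing moves.
- readout.get_state(): the state, without advancing time (a new reading comes with each control period).
- grab_frame(name): name is "scene" or "top" or "wrist"; returns the picture (384x512x3 uint8, blue, green, red); there is no depth.
- get_calibration(name): a dict with "mtx" (3x3 intrinsics, pixels), "view" (4x4, takes a point from world to camera coordinates). Camera axes: x right, y down, z forward; pixel columns grow to the right and rows downward; lengths in mm; the calibration is good to about 2 mm. The wrist camera is an equidistant fisheye: a pixel r from the principal point sees the ray r / f radians off the axis. A picture is of the moment at which its call begins: read the wrist's pose just before it. get_calibration takes no time and is no camera call; for the wrist camera it gives the pose at the moment of the call.
- order.hand_in(): hands the job in; it is judged then, once.
The state is a dict: "time_s": time; "joint_positions": joint angles; "qd": joint speeds; "joint_efforts": joint torques, N m; "tool_pos": TCP position; "orientation": TCP orientation; "ft_force": force on the tool from outside, world axes, zero at the start; "wrist_torque": the same for the moment, N m; "grip_width": finger opening in mm; "grip_force": force on a finger pad.
Only numpy, scipy, OpenCV 4.12 (cv2) and the standard library are available. Lean on these libraries where they do the work, as an engineer would, in place of code of your own. Each camera call takes 0.05 s, during which the arm holds its last target. There are 200 camera calls.

TASK

Sweep the three loose nuts through the gate of the feed track one at a time, pushing each lightly over the bench with the fingertips until it lies wholly inside the lane before the next one goes in. Do not pick up or pinch any nut; they stay flat on the bench throughout. Leave the two standing bolts and the ceramic cup where they stand.

Things in the scene. Friction and masses are not known exactly. Their poses are not given: they have to be found in the camera images.
- feed_track: nut feed track, fixed on the bench: straight lane 44 mm wide inside, 110 mm long, between aluminium rails 14 mm high, 12 mm thick; no floor, nuts slide on the bench. Origin: on the bench in the middle of the open gate (lane entrance); +x runs down the lane's centre line, y left, z up: lane is x 0 to 0.110, y +-0.022. Nuts start at x -0.14 to -0.085, y about -0.095, 0, 0.095 (+-0.02)
- lane_end (a point): on the bench, on the centre line at the far end of the lane, at the face of the black stop block (18 mm high). The lane takes all three nuts in a row with about 29 mm to spare; a nut pushed in shoves those before it farther along
- left_wing_tip (a point): free end of the left yellow guide wing, on the bench. Each wing is a straight strip 14 mm high, 7 mm thick, 55 mm long that runs from its side of the gate outward and back towards the nuts, at 30 degrees to the lane: together a funnel
- right_wing_tip (a point): free end of the right yellow guide wing, on the bench; mirror image of the left one
- nut_a: hexagon steel nut M16, dark grey, lying flat on the bench in front of the gate: 24 mm across flats, about 27 mm across corners, 13 mm high, mass 25 to 45 g. Origin: centre of its underside, z up. It slides on the bench and stops as soon as the push stops
- nut_b: hexagon steel nut M16, dark grey, lying flat on the bench in front of the gate: 24 mm across flats, about 27 mm across corners, 13 mm high, mass 25 to 45 g. Origin: centre of its underside, z up. It slides on the bench and stops as soon as the push stops
- nut_c: hexagon steel nut M16, dark grey, lying flat on the bench in front of the gate: 24 mm across flats, about 27 mm across corners, 13 mm high, mass 25 to 45 g. Origin: centre of its underside, z up. It slides on the bench and stops as soon as the push stops
- tall_bolt: rusty yellowish M16 hexagon bolt standing upright on its head, head 27 mm wide, 65 mm tall, to the left of the nuts; loose, leave it alone. Origin: centre of its underside, z up
- short_bolt: grey M16 hexagon bolt standing upright on its head, head 27 mm wide, 55 mm tall, to the right of the nuts; loose, leave it alone. Origin: centre of its underside, z up
- gas_cup: pink ceramic gas cup standing upright, 20 mm diameter, 46 mm tall, on the right outside the lane; loose, leave it alone. Origin: centre of its underside, z up

How it is judged (in metres and radians):
On the way, in this order (a step that is already met when the one before it is completed fails the run):
1. one nut lies wholly inside the lane while the other two are still in front of the gate ((((x of nut_a in the frame of feed_track between 0.012 and 0.1 m and y of nut_a in the frame of feed_track between -0.02 and 0.02 m and height (world z) of nut_a below 0.005 m) and x of each of nut_b, nut_c in the frame of feed_track below 0 m) or (x of each of nut_a, nut_c in the frame of feed_track below 0 m and (x of nut_b in the frame of feed_track between 0.012 and 0.1 m and y of nut_b in the frame of feed_track between -0.02 and 0.02 m and height (world z) of nut_b below 0.005 m)) or (x of each of nut_a, nut_b in the frame of feed_track below 0 m and (x of nut_c in the frame of feed_track between 0.012 and 0.1 m and y of nut_c in the frame of feed_track between -0.02 and 0.02 m and height (world z) of nut_c below 0.005 m)))), for 0.2 s.
2. two nuts lie wholly inside the lane while the third is still in front of the gate ((((x of nut_a in the frame of feed_track between 0.012 and 0.1 m and y of nut_a in the frame of feed_track between -0.02 and 0.02 m and height (world z) of nut_a below 0.005 m) and (x of nut_b in the frame of feed_track between 0.012 and 0.1 m and y of nut_b in the frame of feed_track between -0.02 and 0.02 m and height (world z) of nut_b below 0.005 m) and x of nut_c in the frame of feed_track below 0 m) or ((x of nut_a in the frame of feed_track between 0.012 and 0.1 m and y of nut_a in the frame of feed_track between -0.02 and 0.02 m and height (world z) of nut_a below 0.005 m) and x of nut_b in the frame of feed_track below 0 m and (x of nut_c in the frame of feed_track between 0.012 and 0.1 m and y of nut_c in the frame of feed_track between -0.02 and 0.02 m and height (world z) of nut_c below 0.005 m)) or (x of nut_a in the frame of feed_track below 0 m and (x of nut_b in the frame of feed_track between 0.012 and 0.1 m and y of nut_b in the frame of feed_track between -0.02 and 0.02 m and height (world z) of nut_b below 0.005 m) and (x of nut_c in the frame of feed_track between 0.012 and 0.1 m and y of nut_c in the frame of feed_track between -0.02 and 0.02 m and height (world z) of nut_c below 0.005 m)))), for 0.2 s.
At the end, for the whole second after the job is handed in: all three nuts lie flat, at rest and wholly inside the lane (each centre at least 12 mm past the gate line, between the rails); the two bolts and the cup stand upright within 20 mm of where they stood (x of nut_a in the frame of feed_track between 0.012 and 0.1 m and y of nut_a in the frame of feed_track between -0.02 and 0.02 m and height (world z) of each of nut_a, nut_b, nut_c below 0.005 m and x of nut_b in the frame of feed_track between 0.012 and 0.1 m and y of nut_b in the frame of feed_track between -0.02 and 0.02 m and x of nut_c in the frame of feed_track between 0.012 and 0.1 m and y of nut_c in the frame of feed_track between -0.02 and 0.02 m and angle between each of nut_a, nut_b, nut_c's own z axis and vertical below 0.15 rad and linear speed of each of nut_a, nut_b, nut_c below 0.01 m/s and distance of each of tall_bolt, short_bolt, gas_cup from where it was at the start of the episode below 0.02 m and angle between each of tall_bolt, short_bolt, gas_cup's own z axis and vertical below 0.2 rad); the robot touches nothing.
It fails at once if a nut is lifted or tipped up from the bench (its origin more than 10 mm above it) (height (world z) of any of nut_a, nut_b, nut_c above 0.01 m).
It fails at once if a nut is pinched or pressed hard: more than 35 N between the fingers and a nut (contact force between the fingers and nut_a above 35 N or contact force between the fingers and nut_b above 35 N or contact force between the fingers and nut_c above 35 N).
It fails at once if a standing bolt or the cup is shifted by more than 20 mm or knocked over (distance of any of tall_bolt, short_bolt, gas_cup from where it was at the start of the episode above 0.02 m or angle between any of tall_bolt, short_bolt, gas_cup's own z axis and vertical above 0.3 rad).
It also fails if it takes over 69 s, if anything falls off the work surface, if the arm or the gripper's body presses on something with over 40 N, if the wrist force passes 120 N, or if a joint passes its speed limit or range.

## Working session

There is one attempt and no reset: what is moved stays moved. The work goes in short steps, Python scripts to look and compute and a tool call to move; the robot and the scene stay as the last step left them, time stands still between calls to the robot, and variables do not carry over. Pictures are saved under pics/ and viewed, at most 10 in all, crops included, and the job is handed in when it is done.

```bash
ls; mkdir -p pics; python3 - <<'E'
from rig import arm, order, readout, grab_frame, get_calibration
import cv2
for n in("scene","top"):
    cv2.imwrite(f"pics/{n}0.png",grab_frame(n))
s=readout.get_state();print(s["time_s"],s["tool_pos"],s["orientation"],s["grip_width"])
E
```

```text
pics
rig.py
0.1 [232.7553377  579.55434353 221.9128803 ] [-1.79917455e+02  9.07101755e-03  1.58128319e+02] 87.58540535231579
```

View pics/top0.png

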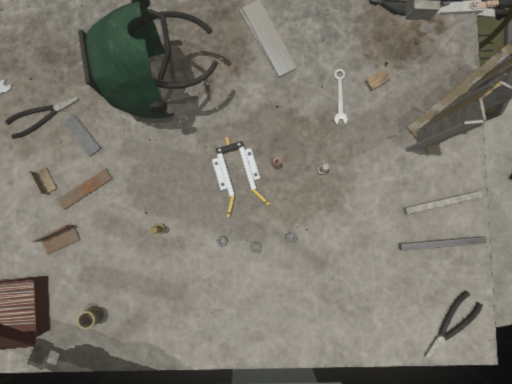

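The top view shows the track at about (235,170) with its gate facing down. The nuts are at (222,241), (256,247) and (291,237), the tall bolt at (158,229), the cup at (277,162) and the short bolt at (323,168). I'll enlarge this area.

```bash
python3 - <<'E'
from rig import arm, order, readout, grab_frame, get_calibration
import cv2,numpy as np
im=cv2.imread("pics/top0.png")
cv2.imwrite("pics/top0c.png",cv2.resize(im[130:260,145:335],None,fx=4.2,fy=4.2,interpolation=cv2.INTER_CUBIC))
c=get_calibration("top");print(c["mtx"],c["view"])
c=get_calibration("scene");print(c["mtx"],c["view"])
E
```

```text
[[357.49775696   0.         254.14765409]
 [  0.         357.49775696 191.38222915]
 [  0.           0.           1.        ]] [[-1.26996096e-02 -9.99873909e-01  9.53339590e-03  5.53123641e+01]
 [-9.97314693e-01  1.19782389e-02 -7.22490455e-02  6.21605500e+02]
 [ 7.21257423e-02 -1.04253305e-02 -9.97341060e-01  8.46681282e+02]
 [ 0.00000000e+00  0.00000000e+00  0.00000000e+00  1.00000000e+00]]
[[347.52765311   0.         252.45259337]
 [  0.         347.52765311 191.36934226]
 [  0.           0.           1.        ]] [[ 8.25938014e-01 -5.63569853e-01 -1.46771304e-02 -4.80558907e+02]
 [-3.63732711e-01 -5.12815214e-01 -7.77636850e-01  2.95425408e+02]
 [ 4.30726030e-01  6.47618388e-01 -6.28542370e-01  5.71778074e+02]
 [ 0.00000000e+00  0.00000000e+00  0.00000000e+00  1.00000000e+00]]
```

View pics/top0c.png

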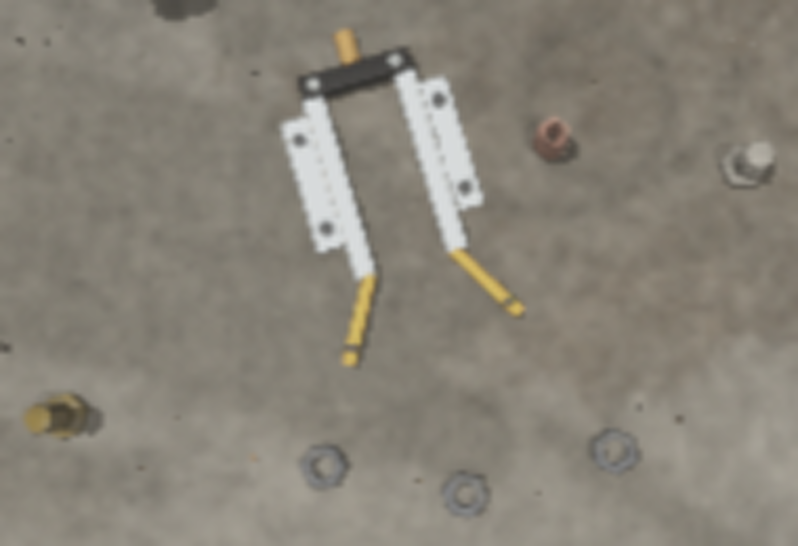

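View pics/scene0.png

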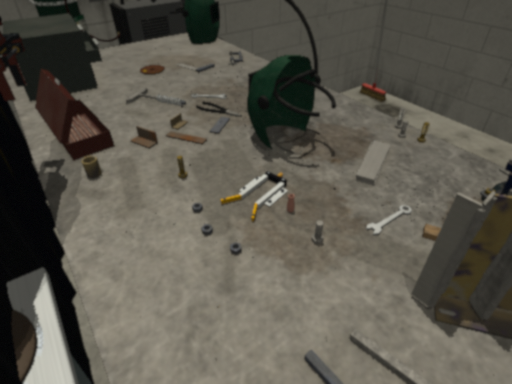

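```bash
cat > h.py <<'E'
import numpy as np
from rig import arm, order, readout, grab_frame, get_calibration
def ray(name,px,z,c=None):
    c=c or get_calibration(name);V=np.array(c["view"]);R,t=V[:3,:3],V[:3,3]
    x=np.linalg.inv(np.array(c["mtx"]))@[px[0],px[1],1]
    o=-R.T@t;d=R.T@x
    return (o+d*(z-o[2])/d[2])[:2]
def crop(u,v): return (145+(u+.5)/4.2-.5,130+(v+.5)/4.2-.5)
E
python3 - <<'E'
from h import *
P=dict(nutL=(324,467,13),nutM=(466,494,13),nutR=(614,450,13),Lin=(375,275,14),Rin=(447,250,14),Lend=(327,97,14),Rend=(404,78,14),tipL=(349,360,14),tipR=(517,311,14),tall=(63,416,5),cup=(552,150,0),short=(748,165,5))
W={k:ray("top",crop(*v[:2]),v[2]) for k,v in P.items()}
for k in W:print(k,W[k].round(1))
g=(W["Lin"]+W["Rin"])/2;e=(W["Lend"]+W["Rend"])/2
for d in (e-g,W["Lend"]-W["Lin"],W["Rend"]-W["Rin"]):print(np.linalg.norm(d),np.degrees(np.arctan2(d[1],d[0])))
print("width",np.linalg.norm(W["Lin"]-W["Rin"]))
t=W["tipL"]-W["tipR"];print("tips",np.linalg.norm(t),np.degrees(np.arctan2(t[1],t[0]))-90)
a=np.arctan2(t[1],t[0])-np.pi/2;x=np.array([np.cos(a),np.sin(a)]);y=np.array([-x[1],x[0]])
for k in W:print(k,((W[k]-g)@x).round(1),((W[k]-g)@y).round(1))
E
```

```text
nutL [503.4 127.8]
nutM [486.8  45.8]
nutR [511.  -40.4]
Lin [614.3  97.3]
Rin [628.4  55.1]
Lend [719.6 124.6]
Rend [730.4  79.2]
tipL [565.  112.8]
tipR [592.3  14.7]
tall [534.5 280.6]
cup [688.7  -8.3]
short [ 677.7 -124.3]
106.73660722469587 13.938439496963083
108.73800164164838 14.550532955806585
104.74785906129246 13.303028726537919
width 44.482010783760366
tips 101.79085555806942 15.535077020162433
nutL -99.8 81.3
nutM -137.7 6.8
nutR -137.6 -82.7
Lin -1.2 22.2
Rin 1.2 -22.2
Lend 107.6 20.3
Rend 105.8 -26.3
tipL -44.5 50.4
tipR -44.5 -51.4
tall -28.9 220.2
cup 42.2 -99.5
short 0.5 -208.2
```

Units first: shifts go in shares of 50 mm and turns go in shares of 45 degrees. So -35 mm is -0.7, -33 mm is -0.66.

nudge_tcp:
  offsets:
    - [-0.6, -0.64, 0, 0, 8]
    - [-0.66, -0.7, 0, 0, 8]
    - [-0.66, -0.7, 0, 0, 8]
    - [-0.66, -0.7, 0, 0, 8]
    - [-0.66, -0.7, 0, 0, 8]
    - [-0.66, -0.7, 0, 0, 8]
    - [-0.66, -0.7, 0, 0, 8]
    - [-0.66, -0.7, 0, 0, 8]
    - [-0.66, -0.7, 0, 0, 8]
    - [-0.66, -0.7, 0, 0, 8]
    - [-0.66, -0.7, 0, 0, 8]
    - [-0.66, -0.7, 0, 0, 8]
  squeeze: 10

```text
time_s: 1.3
tool_pos: [442.4, 44.7, 222.7]
orientation: [180.0, 0.0, 158.1]
ft_force: [0.6, -0.2, -0.2]
grip_width: 8.1
grip_force: 0.0
```

nudge_tcp:
  offsets:
    - [0, 0, 0, -0.1622, 8]
    - [0, 0, 0, -0.1622, 8]
    - [0, 0, 0, -0.1622, 8]
    - [0, 0, 0, -0.1622, 8]
    - [0, 0, 0, -0.16, 8]
    - [0, 0, 0, 0, 8]

```text
time_s: 1.9
tool_pos: [442.0, 46.5, 222.4]
orientation: [180.0, -0.0, -165.4]
ft_force: [-0.8, 0.8, 0.4]
grip_width: 7.8
grip_force: 0.0
```

```bash
cat >> h.py <<'E'
G=np.array([621.3,76.2]);A=np.radians(14.5);X=np.array([np.cos(A),np.sin(A)]);Y=np.array([-X[1],X[0]])
def lane(w): w=np.array(w)[:2]-G;return np.array([w@X,w@Y])
def wray(px,z,c):   # fisheye, pixel -> world at height z
    import cv2
    K=np.array(c["mtx"]);V=np.array(c["view"])
    d=np.array([(px[0]-K[0,2])/K[0,0],(px[1]-K[1,2])/K[1,1]]);r=np.hypot(*d)
    v=np.array([*(d/r*np.sin(r)),np.cos(r)]) if r>0 else np.array([0,0,1.])
    R,t=V[:3,:3],V[:3,3];o=-R.T@t;D=R.T@v
    return (o+D*(z-o[2])/D[2])[:2]
E
python3 - <<'E'
from h import *
import cv2,pickle
s=readout.get_state();print(s["tool_pos"],s["orientation"],lane(s["tool_pos"]))
c=get_calibration("wrist");im=grab_frame("wrist");cv2.imwrite("pics/w1.png",cv2.resize(im,None,fx=1.5,fy=1.5,interpolation=cv2.INTER_CUBIC));pickle.dump(c,open("c1.pkl","wb"))
E
```

```text
[441.99408693  46.49759948 222.44608427] [ 1.79998687e+02 -2.70515227e-02 -1.65375573e+02] [-181.03148381   16.13830627]
```

View pics/w1.png

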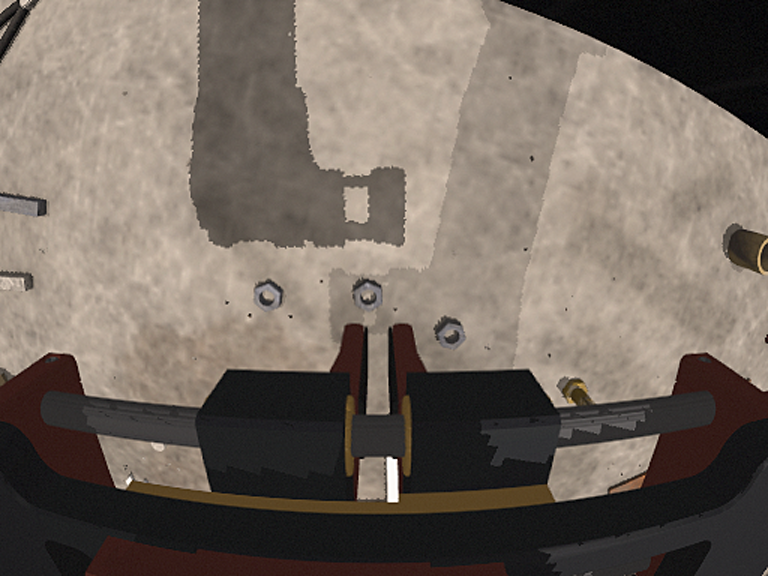

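The wrist view is clear for all three nuts, at (268,295), (368,293) and (449,333) in the 1.5x picture. The gripper hides the track.

```bash
python3 - <<'E'
from h import *
import pickle
c=pickle.load(open("c1.pkl","rb"))
for n,p in dict(R=(267,294),M=(367,293),L=(449,333)).items():
    w=wray(((p[0]+.5)/1.5-.5,(p[1]+.5)/1.5-.5),13,c);print(n,w.round(1),lane(w).round(1))
E
```

```text
R [505.9 -37.7] [-140.2  -81.4]
M [482.4  48. ] [-141.5    7.5]
L [500.4 128.7] [-103.9   81.1]
```

Converted, 40 mm is 0.8, 35 mm is 0.7.

nudge_tcp:
  offsets:
    - [0, -0.1, 0.6, 0, 8]
    - [0, -0.1, 0.8, 0, 8]
    - [0, 0, 0.8, 0, 8]
    - [0, 0, 0.8, 0, 8]
    - [0, 0, 0.7, 0, 8]
    - [0, 0, 0.4, 0, 8]
    - [0, 0, 0.24, 0, 8]
    - [0, 0, 0, 0, 8]

```text
time_s: 2.75
tool_pos: [443.9, 36.7, 4.6]
orientation: [-180.0, -0.1, -165.6]
ft_force: [1.2, 0.2, 0.5]
grip_width: 7.8
grip_force: 0.0
```

nudge_tcp:
  offsets:
    - [-0.08, 0, 0, 0, 8]
    - [-0.16, 0, 0, 0, 8]
    - [-0.16, 0, 0, 0, 8]
    - [-0.16, 0, 0, 0, 8]
    - [-0.16, 0, 0, 0, 8]
    - [-0.16, 0, 0, 0, 8]
    - [-0.16, 0, 0, 0, 8]
    - [0, 0, 0, 0, 8]

```text
time_s: 3.55
tool_pos: [496.4, 50.3, 5.7]
orientation: [-180.0, 0.1, -165.5]
ft_force: [0.1, -0.2, 0.9]
grip_width: 8.1
grip_force: 0.0
```

```bash
cat >> h.py <<'E'
def look(n,x0=145,y0=130,w=190,h=130,f=4.2):
    import cv2
    s=readout.get_state();print(s["tool_pos"].round(1),lane(s["tool_pos"]).round(1),np.round(s["ft_force"],1))
    im=grab_frame("top");cv2.imwrite(f"pics/{n}.png",cv2.resize(im[y0:y0+h,x0:x0+w],None,fx=f,fy=f,interpolation=cv2.INTER_CUBIC))
E
python3 -c "
from h import *
look('t2')"
```

```text
[496.4  50.3   5.7] [-127.4    6.2] [ 0.1 -0.2  0.9]
```

View pics/t2.png

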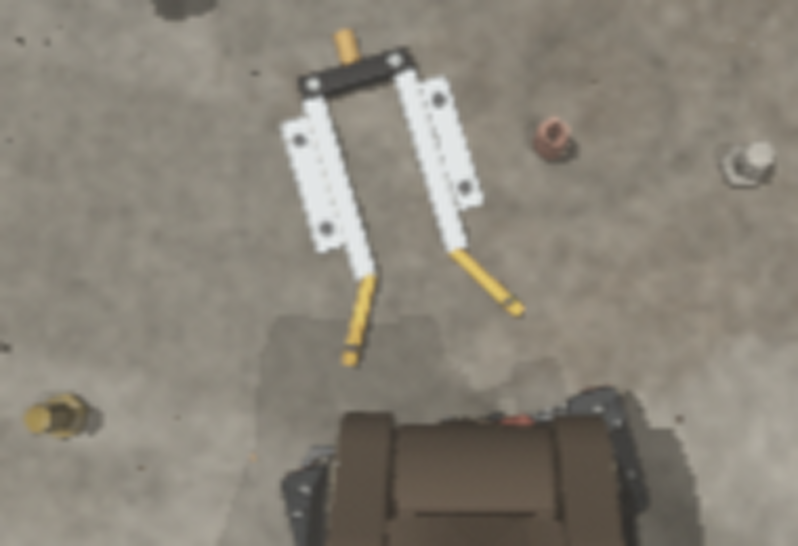

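Converted, -10 mm is -0.2, -8 mm is -0.16.

nudge_tcp:
  offsets:
    - [-0.12, 0, 0, 0, 8]
    - [-0.2, -0.01, 0, 0, 8]
    - [-0.2, -0.01, 0, 0, 8]
    - [-0.2, -0.01, 0, 0, 8]
    - [-0.2, -0.01, 0, 0, 8]
    - [-0.2, -0.01, 0, 0, 8]
    - [-0.2, -0.01, 0, 0, 8]
    - [-0.2, -0.01, 0, 0, 8]
    - [-0.2, -0.01, 0, 0, 8]
    - [-0.2, 0, 0, 0, 8]
    - [-0.2, 0, 0, 0, 8]
    - [-0.16, 0, 0, 0, 8]

```text
time_s: 4.8
tool_pos: [607.3, 75.0, 5.6]
orientation: [-180.0, 0.0, -165.5]
ft_force: [-0.3, 0.4, -0.4]
grip_width: 8.5
grip_force: 0.1
```

nudge_tcp:
  offsets:
    - [0, 0, 0, 0, 8]
    - [0.2, 0, 0, 0, 8]
    - [0.5, 0, 0, 0, 8]
    - [0.6, 0, 0, 0, 8]
    - [0.6, 0, 0, 0, 8]
    - [0.6, 0, 0, 0, 8]
    - [0.4, 0, 0, 0, 8]
    - [0, 0, 0, 0, 8]

```text
time_s: 5.6
tool_pos: [461.9, 37.2, 5.6]
orientation: [180.0, -0.2, -165.5]
ft_force: [-0.2, -0.4, 0.3]
grip_width: 8.4
grip_force: 0.0
```

```bash
python3 -c "
from h import *
look('t3')"
```

```text
[461.9  37.2   5.6] [-164.1    2.2] [-0.2 -0.4  0.3]
```

View pics/t3.png

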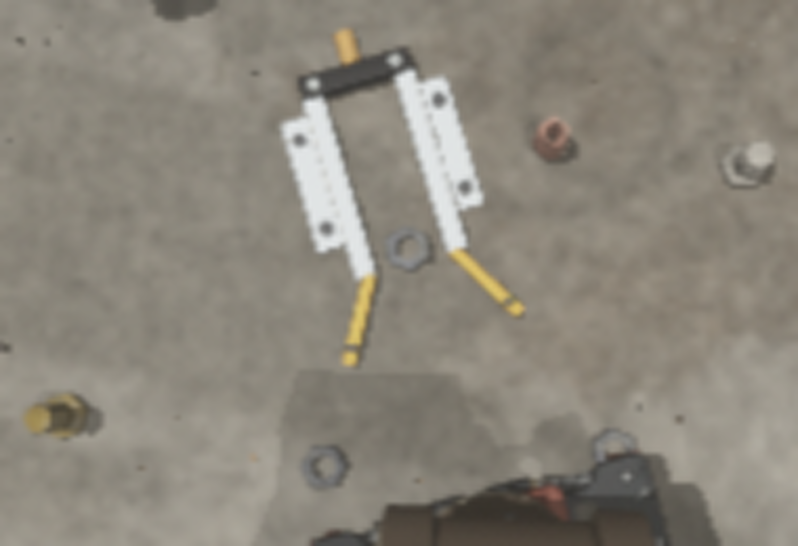

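The nut sits in the gate mouth at crop (409,249), centred between the rails and about 8 mm past the gate line.

```bash
python3 - <<'E'
from h import *
print(lane(ray("top",crop(409,249),13)).round(1), lane(ray("top",crop(324,467),13)).round(1),lane(ray("top",crop(614,450),13)).round(1),lane([607.3,75.0]).round(1))
E
```

```text
[ 8.1 -1. ] [-101.2   79.4] [-136.   -85.2] [-13.9   2.3]
```

Converted, -30 mm is -0.6, -25 mm is -0.5.

nudge_tcp:
  offsets:
    - [-0.2, 0.01, 0, 0, 8]
    - [-0.5, 0.01, 0, 0, 8]
    - [-0.6, 0, 0, 0, 8]
    - [-0.6, 0, 0, 0, 8]
    - [-0.5, 0, 0, 0, 8]
    - [-0.3, 0, 0, 0, 8]
    - [-0.16, 0, 0, 0, 8]
    - [-0.16, 0, 0, 0, 8]
    - [-0.16, 0, 0, 0, 8]
    - [-0.12, 0, 0, 0, 8]
    - [0, 0, 0, 0, 8]

```text
time_s: 6.75
tool_pos: [626.2, 80.9, 5.7]
orientation: [180.0, 0.0, -165.5]
ft_force: [0.7, 0.5, -1.3]
grip_width: 8.0
grip_force: 0.0
```

nudge_tcp:
  offsets:
    - [0.2, 0, 0, 0, 8]
    - [0.5, 0, 0, 0, 8]
    - [0.6, 0, 0, 0, 8]
    - [0.5, 0, 0, 0, 8]
    - [0.2, 0, -0.4, 0, 0]
    - [0, 0.2, -0.4, 0, 0]
    - [0, 0.6, 0, 0, 0]
    - [0, 0.8, 0, 0, 0]
    - [0, 0.7, 0, 0, 0]
    - [0, 0.24, 0, 0, 0]
    - [0, 0, 0, 0, 0]

```text
time_s: 7.85
tool_pos: [495.5, 180.0, 45.7]
orientation: [180.0, -0.0, -165.3]
ft_force: [0.0, -0.0, -0.5]
grip_width: 0.4
grip_force: 0.0
```

```bash
python3 -c "
from h import *
look('t4')"
```

```text
[495.5 180.   45.7] [-95.8 132. ] [ 0.  -0.  -0.5]
```

View pics/t4.png

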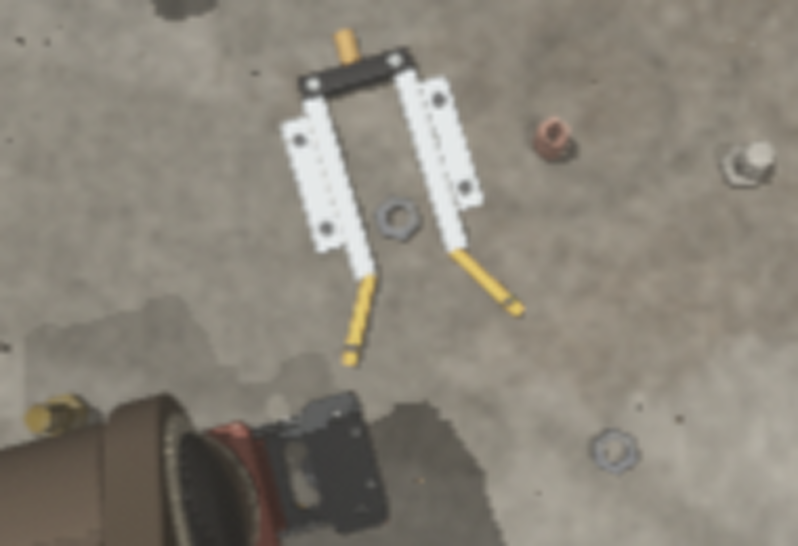

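Nut 1 is in the lane at crop (399,219), x about 27 mm, and nothing else has moved. Next I push the left nut sideways to the centre line.

nudge_tcp:
  offsets:
    - [0.12, 0, 0.4, 0, 0]
    - [0, 0, 0.3, 0, 0]
    - [0, 0, 0.1, 0, 0]
    - [0, 0, 0, 0, 0]

```text
time_s: 8.3
tool_pos: [491.1, 175.0, 5.2]
orientation: [-179.9, -0.1, -165.6]
ft_force: [1.2, 0.8, 0.5]
grip_width: 0.8
grip_force: 0.0
```

nudge_tcp:
  offsets:
    - [0, -0.1, 0, 0, 0]
    - [0, -0.16, 0, 0, 0]
    - [0, -0.16, 0, 0, 0]
    - [0, -0.16, 0, 0, 0]
    - [0, -0.2, 0, 0, 0]
    - [0, -0.2, 0, 0, 0]
    - [0, -0.2, 0, 0, 0]
    - [0, -0.2, 0, 0, 0]
    - [0, -0.2, 0, 0, 0]
    - [0, -0.2, 0, 0, 0]
    - [0, -0.16, 0, 0, 0]
    - [0, -0.12, 0, 0, 0]

```text
time_s: 9.5
tool_pos: [517.1, 76.4, 5.6]
orientation: [-180.0, 0.0, -165.5]
ft_force: [-0.9, 1.0, 0.1]
grip_width: 0.4
grip_force: 0.1
```

nudge_tcp:
  offsets:
    - [0, 0, 0, 0, 0]
    - [0, 0.2, 0, 0, 0]
    - [0, 0.4, -0.3, 0, 0]
    - [0.4, 0, -0.5, 0, 8]
    - [0.8, 0, 0, 0, 8]
    - [0.4, 0, 0, 0, 8]
    - [0, 0, 0, 0, 8]

```text
time_s: 10.2
tool_pos: [428.7, 86.9, 45.7]
orientation: [179.9, -0.1, -165.4]
ft_force: [0.5, 0.3, 0.1]
grip_width: 7.9
grip_force: 0.0
```

```bash
python3 -c "
from h import *
look('t5')"
```

```text
[428.7  86.9  45.7] [-183.8   58.5] [0.5 0.3 0.1]
```

View pics/t5.png

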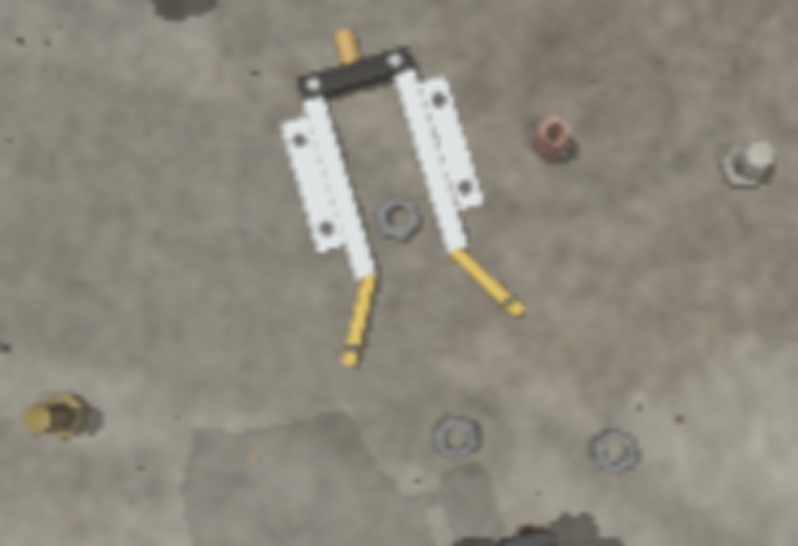

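The left nut is now at crop (457,438), near the centre line.

```bash
python3 - <<'E'
from h import *
for p in((457,438),(614,450),(399,219)):print(lane(ray("top",crop(*p),13)).round(1))
E
```

```text
[-105.3    0.8]
[-136.   -85.2]
[26.6  0.1]
```

Converted, -25 mm is -0.5, 20 mm is 0.4.

nudge_tcp:
  offsets:
    - [0, -0.5, 0, 0, 8]
    - [0, -0.5, 0.3, 0, 8]
    - [0, -0.09, 0.4, 0, 8]
    - [0, 0, 0.1, 0, 8]
    - [0, 0, 0, 0, 8]

```text
time_s: 10.75
tool_pos: [445.7, 34.2, 5.0]
orientation: [180.0, -0.1, -165.4]
ft_force: [-0.5, -0.6, 0.9]
grip_width: 7.9
grip_force: 0.0
```

nudge_tcp:
  offsets:
    - [-0.2, 0, 0, 0, 8]
    - [-0.4, 0, 0, 0, 8]
    - [-0.3, 0, 0, 0, 8]
    - [-0.16, 0, 0, 0, 8]
    - [-0.16, 0, 0, 0, 8]
    - [-0.2, 0, 0, 0, 8]
    - [-0.24, 0, 0, 0, 8]
    - [-0.24, 0, 0, 0, 8]
    - [-0.24, 0, 0, 0, 8]
    - [-0.24, 0, 0, 0, 8]
    - [-0.24, 0, 0, 0, 8]
    - [0, 0, 0, 0, 8]

```text
time_s: 11.95
tool_pos: [574.3, 67.0, 5.6]
orientation: [-180.0, 0.1, -165.4]
ft_force: [-0.2, -0.1, -0.5]
grip_width: 8.1
grip_force: 0.0
```

nudge_tcp:
  offsets:
    - [-0.16, 0, 0, 0, 8]
    - [-0.2, 0, 0, 0, 8]
    - [-0.2, 0, 0, 0, 8]
    - [-0.16, 0, 0, 0, 8]
    - [-0.16, 0, 0, 0, 8]
    - [-0.12, 0, 0, 0, 8]
    - [-0.1, 0, 0, 0, 8]
    - [0, 0, 0, 0, 8]

```text
time_s: 12.75
tool_pos: [626.3, 80.4, 5.6]
orientation: [180.0, 0.0, -165.5]
ft_force: [0.3, -0.7, 0.6]
grip_width: 8.1
grip_force: 0.0
```

```bash
python3 -c "
from h import *
print(lane(readout.get_state()['tool_pos']))"
```

```text
[5.86435854 2.83055378]
```

Converted, -35 mm is -0.7, -30 mm is -0.6.

nudge_tcp:
  offsets:
    - [0.2, 0, 0, 0, 8]
    - [0.5, 0, 0, 0, 8]
    - [0.5, 0, 0, 0, 8]
    - [0.4, 0, -0.4, 0, 0]
    - [0.6, -0.2, -0.4, 0, 0]
    - [0.5, -0.6, 0, 0, 0]
    - [0.16, -0.7, 0, 0, 0]
    - [0, -0.7, 0, 0, 0]
    - [0, -0.46, 0, 0, 0]
    - [0, 0, 0, 0, 0]

```text
time_s: 13.75
tool_pos: [520.0, -88.4, 46.0]
orientation: [-179.9, 0.0, -165.8]
ft_force: [0.9, 0.0, 0.2]
grip_width: 0.4
grip_force: 0.0
```

```bash
python3 -c "
from h import *
look('t6')"
```

```text
[520.  -88.4  46. ] [-139.3 -134. ] [0.9 0.  0.2]
```

View pics/t6.png

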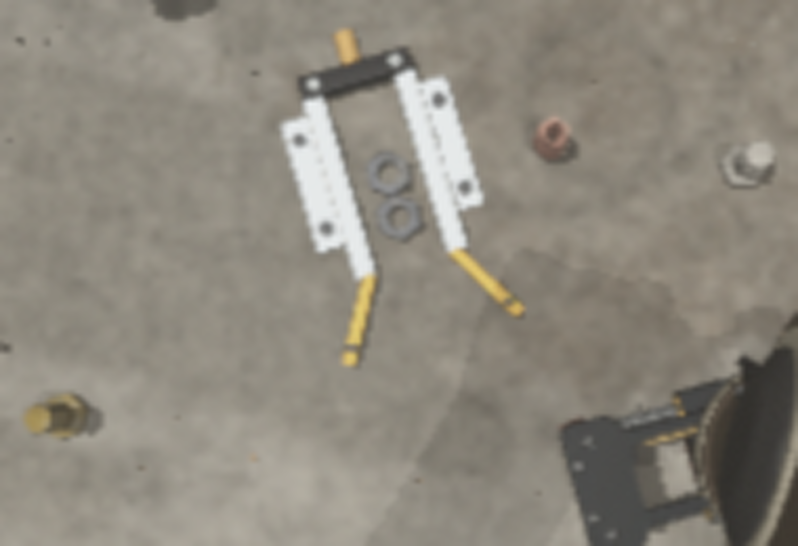

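Two nuts are in the lane, at crop (388,174) and (400,218). Bolts and cup haven't moved. Now the right nut.

Converted, 20 mm is 0.4, 15 mm is 0.3.

nudge_tcp:
  offsets:
    - [0, 0, 0.4, 0, 0]
    - [0, 0, 0.3, 0, 0]
    - [0, 0, 0.1, 0, 0]
    - [0, 0, 0, 0, 0]

```text
time_s: 14.2
tool_pos: [519.6, -83.3, 5.1]
orientation: [179.9, -0.1, -165.4]
ft_force: [-0.6, 0.5, -0.1]
grip_width: 0.4
grip_force: 0.0
```

nudge_tcp:
  offsets:
    - [0, 0.1, 0, 0, 0]
    - [0, 0.16, 0, 0, 0]
    - [0, 0.16, 0, 0, 0]
    - [0, 0.2, 0, 0, 0]
    - [0, 0.2, 0, 0, 0]
    - [0, 0.22, 0, 0, 0]
    - [0, 0.22, 0, 0, 0]
    - [0, 0.22, 0, 0, 0]
    - [0, 0.22, 0, 0, 0]
    - [0, 0.22, 0, 0, 0]
    - [0, 0.18, 0, 0, 0]
    - [0, 0.14, 0, 0, 0]

```text
time_s: 15.4
tool_pos: [492.2, 24.9, 5.6]
orientation: [180.0, -0.0, -165.4]
ft_force: [-0.4, -0.3, 0.6]
grip_width: 0.1
grip_force: 0.1
```

nudge_tcp:
  offsets:
    - [0, 0, 0, 0, 0]
    - [0, -0.2, 0, 0, 0]
    - [0, -0.4, -0.3, 0, 0]
    - [0.4, 0, -0.5, 0, 8]
    - [0.8, 0, 0, 0, 8]
    - [0.2, 0, 0, 0, 8]
    - [0, 0, 0, 0, 8]

```text
time_s: 16.1
tool_pos: [431.1, -24.0, 45.8]
orientation: [180.0, -0.0, -165.6]
ft_force: [0.2, 0.4, -0.1]
grip_width: 8.1
grip_force: 0.0
```

```bash
python3 -c "
from h import *
look('t7',y0=145)"
```

```text
[431.1 -24.   45.8] [-209.2  -49.3] [ 0.2  0.4 -0.1]
```

View pics/t7.png

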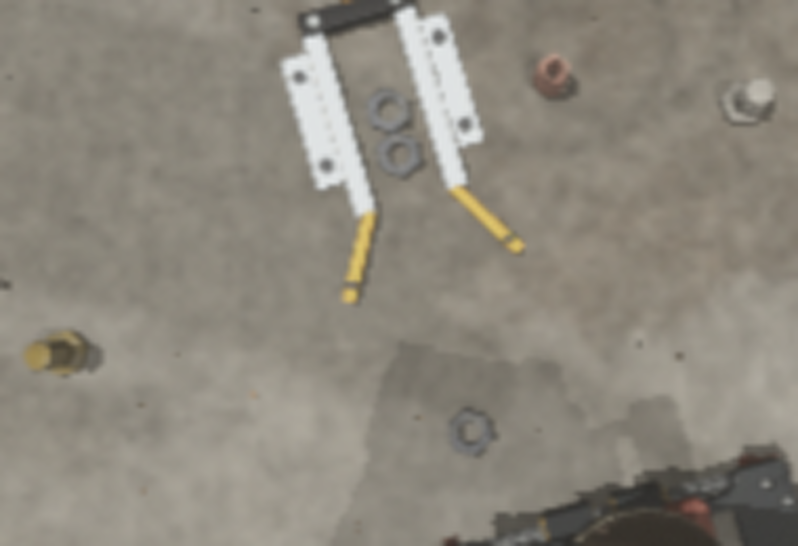

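The third nut is at crop (471,431), lane about (-138, 1). Final push.

Converted, 25 mm is 0.5, 20 mm is 0.4.

nudge_tcp:
  offsets:
    - [0, 0.5, 0, 0, 8]
    - [0, 0.5, 0.3, 0, 8]
    - [0, 0.06, 0.4, 0, 8]
    - [0, 0, 0.1, 0, 8]
    - [0, 0, 0, 0, 8]

```text
time_s: 16.65
tool_pos: [419.4, 28.3, 4.9]
orientation: [-180.0, -0.1, -165.5]
ft_force: [0.3, -1.0, -0.5]
grip_width: 8.4
grip_force: 0.0
```

nudge_tcp:
  offsets:
    - [-0.2, 0, 0, 0, 8]
    - [-0.3, 0, 0, 0, 8]
    - [-0.24, 0, 0, 0, 8]
    - [-0.16, 0, 0, 0, 8]
    - [-0.16, 0, 0, 0, 8]
    - [-0.2, 0, 0, 0, 8]
    - [-0.24, 0, 0, 0, 8]
    - [-0.24, 0, 0, 0, 8]
    - [-0.24, 0, 0, 0, 8]
    - [-0.24, 0, 0, 0, 8]
    - [-0.24, 0, 0, 0, 8]
    - [0, 0, 0, 0, 8]

```text
time_s: 17.85
tool_pos: [540.0, 60.2, 5.7]
orientation: [-180.0, 0.1, -165.4]
ft_force: [-0.3, -0.4, 0.6]
grip_width: 7.8
grip_force: 0.0
```

nudge_tcp:
  offsets:
    - [-0.2, 0, 0, 0, 8]
    - [-0.24, 0, 0, 0, 8]
    - [-0.24, 0, 0, 0, 8]
    - [-0.2, 0, 0, 0, 8]
    - [-0.16, 0, 0, 0, 8]
    - [-0.16, 0, 0, 0, 8]
    - [-0.16, 0, 0, 0, 8]
    - [-0.16, 0, 0, 0, 8]
    - [-0.12, 0, 0, 0, 8]
    - [-0.1, 0, 0, 0, 8]
    - [0, 0, 0, 0, 8]

```text
time_s: 18.95
tool_pos: [622.9, 81.6, 5.6]
orientation: [-180.0, 0.0, -165.5]
ft_force: [0.3, -0.9, -0.2]
grip_width: 8.0
grip_force: 0.0
```

```bash
python3 -c "
from h import *
print(lane(readout.get_state()['tool_pos']))"
```

```text
[2.93573706 4.8164779 ]
```

Converted, 30 mm is 0.6, -20 mm is -0.4.

nudge_tcp:
  offsets:
    - [0.16, 0, 0, 0, 8]
    - [0.4, 0, 0, 0, 8]
    - [0.6, 0, 0, 0, 8]
    - [0.6, 0, -0.2, 0, 8]
    - [0.6, 0, -0.4, 0, 8]
    - [0, 0, -0.4, 0, 8]
    - [0, 0, 0, 0, 8]

```text
time_s: 19.65
tool_pos: [508.2, 51.6, 58.0]
orientation: [180.0, 0.2, -165.5]
ft_force: [0.6, -0.1, -0.1]
grip_width: 8.0
grip_force: 0.0
```

```bash
python3 - <<'E'
from h import *
import cv2
look('t8'); a=cv2.imread("pics/t8.png");b=cv2.imread("pics/t6.png")
T=b[192:244,374:426]; m=cv2.matchTemplate(a,T,cv2.TM_CCOEFF_NORMED)
for i in range(5):
    _,v,_,p=cv2.minMaxLoc(m);q=(p[0]+25.5,p[1]+25.5);print(round(v,2),q,lane(ray("top",crop(*q),13)).round(1));cv2.circle(m,p,22,-1,-1)
for n,(x,y,w,h) in dict(tall=(15,380,100,70),cup=(520,105,65,65),short=(710,130,75,70)).items():
    m2=cv2.matchTemplate(a,b[y:y+h,x:x+w],cv2.TM_CCOEFF_NORMED);_,v,_,p=cv2.minMaxLoc(m2);print(n,round(v,2),p[0]-x,p[1]-y)
E
```

```text
[508.2  51.6  58. ] [-115.7    4.5] [ 0.6 -0.1 -0.1]
0.8 (397.5, 223.5) [24.3  1.6]
0.65 (382.5, 181.5) [50.5  3.7]
0.64 (382.5, 140.5) [74.  -2.6]
0.42 (212.5, 292.5) [ 13.5 116.2]
0.41 (659.5, 148.5) [  26.8 -158.7]
tall 1.0 0 0
cup 1.0 0 0
short 1.0 0 0
```

All three nuts are in the lane at x of about 24, 50 and 74 mm. The bolts and the cup haven't moved.

```bash
python3 -c "
from rig import arm, order, readout, grab_frame, get_calibration
print(order.hand_in())"
```

```text
the job is handed in; nothing more can be done
None
```

I swept all three nuts into the lane one at a time, leaving them about 24, 50 and 74 mm past the gate with the two bolts and the cup unmoved, and handed the job in after about 20 s of the 69 s; no verdict was returned.

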